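# Seat a model chalet's gable wall in the glue-up jig and lock it

## Task

Push the little gable wall, peak first, off the loading deck of the glue-up jig and down into its house-shaped pocket so that it lies flat, square and fully home. Then swing the red turn-button round over the wall until it stops, to hold it down, and let go. Leave the glue jar, the clay bowl and the brush where they are.

Things in the scene. Friction and masses are not known exactly. Their poses are not given: they have to be found in the camera images.
- jig: Fixed wooden glue-up jig flat on the table, 360 (its x) x 230 mm (y). Origin: at table level under the step where deck ends and pocket begins, on the centre line. +x: loading direction, deck to pocket; +y left of it; z up. Board spans x -205 to 155 mm. Pale loading deck: x -205 to 0, full width, top 18 mm above the table; at x = 0 it steps down 6 mm to the green pocket floor (12 mm).
- pocket (a point): Centre of the seated wall's underside on the green pocket floor: jig x 64 mm, y 0, 12 mm above the table; axes as the jig's. Dark battens, tops 28 mm above the table, bound the pocket: side cheeks with inner faces at jig y = +-57 mm (x 0 to 72), each 48 mm wide, then a 90 degree V to its apex at x = 128.5 mm. Play of a seated wall: 1.5 mm behind, 2 mm ahead and each side.
- mouth (a point): Middle of the pocket's mouth: jig x 0, y 0, on the deck's edge, 18 mm above the table; axes as the jig's. On the deck before it two lead-in battens, tops 28 mm above the table, 12 mm thick, flare with inner faces from y = +-57 mm at x = 0 to +-69 mm at x = -32 mm.
- panel_mid (a point): Centre, half-way up, of the loose gable wall: white, dark timbers, house outline, 125 x 110 x 16 mm, about 0.16 kg. +x points to the roof peak, 62.5 mm ahead; straight bottom edge 62.5 mm behind. Side edges at y = +-55 run 70 mm forward from it, then 45 degree roof edges. Starts flat on the deck, peak roughly to the pocket, askew and off-centre. Seated, its top is 28 mm above the table.
- pivot (a point): Vertical pivot of the red turn-button, on the cheek at the jig's -y side: jig x 30 mm, y -85 mm, at the button's underside, 31 mm above the table (3 mm above the seated wall's top). Axes as the jig's.
- button (a joint): Turn-button angle, rad, growing counter-clockwise from above. 0: parked, pointing along the jig's +x beside the pocket; 1.57: at its stop, pointing along the jig's +y over the wall. Starts at -0.4 to 0.15, stays where left, about 1 N at the peg turns it. It strikes a wall that is not down. Red bar 20 mm wide, 12 thick, from 14 mm behind to 74 mm ahead of the pivot.
- button_peg (a point): Point on the axis of the upright pale peg on the turn-button, 60 mm from the pivot, 61 mm above the table. Peg 16 mm diameter, from the bar's top (43 mm above the table) up to 77 mm. Push it sideways to turn the button.
- glue_jar: White-capped glue jar, 60 mm diameter, 75 mm high, loose, upright; origin at its base. Leave alone.
- pot: Terracotta bowl, 90 mm diameter, 50 mm high, loose; origin at its base. Leave alone.
- brush: Flat brush lying loose on the table beyond the pocket end, wooden handle, along its x. Leave alone.
- panel: The same gable wall panel, at the centre of its underside; axes as panel_mid.
There are look-alikes about, which are no part of the job. There is more than one size of the panel; the job needs the middle-sized.

How it is judged:
On the way:
1. the wall lies flat and square in the pocket, with the turn-button still open (x of panel_mid in the frame of pocket between -0.005 and 0.005 m and y of panel_mid in the frame of pocket between -0.005 and 0.005 m and z of panel_mid in the frame of pocket below 0.0095 m and angle between panel_mid's own z axis and vertical below 0.025 rad and angle between the x axis of panel_mid and the x axis of jig, either way round below 0.06 rad and value of joint button below 0.6 rad), for 0.2 s.
At the end, for the whole second after the job is handed in: The wall's centre is within 5 mm of the pocket's centre along and across, no more than 1.5 mm above its seated height, within 0.025 rad of flat and 0.06 rad of square, at rest; the turn-button is turned beyond 1.35 rad (stop at 1.57) (x of panel_mid in the frame of pocket between -0.005 and 0.005 m and y of panel_mid in the frame of pocket between -0.005 and 0.005 m and z of panel_mid in the frame of pocket below 0.0095 m and angle between panel_mid's own z axis and vertical below 0.025 rad and angle between the x axis of panel_mid and the x axis of jig, either way round below 0.06 rad and value of joint button above 1.35 rad and linear speed of panel below 0.01 m/s); the robot touches nothing.
It fails at once if the glue jar is shifted by more than 30 mm (distance of glue_jar from where it was at the start of the episode above 0.03 m).
It fails at once if the pot is shifted by more than 30 mm (distance of pot from where it was at the start of the episode above 0.03 m).
It fails at once if the brush is shifted by more than 30 mm (distance of brush from where it was at the start of the episode above 0.03 m).
It also fails if it takes over 72 s, if anything falls off the work surface, if the arm or the gripper's body presses on something with over 40 N, if the wrist force passes 120 N, or if a joint passes its speed limit or range.

## Robot

A 7-joint arm with a two-finger parallel gripper is mounted at the origin on the work surface. World frame = base frame: x ahead of the robot, y to its left, z up, the work surface at z = 0. Lengths are in m, angles in rad, forces in N, time in s.
With the tool pointing down it reaches from about 0.4 to 0.85 m from the base axis. Payload 4.5 kg.
Tool frame: the origin (TCP) lies on the centre line of the jaws, within the pads' length; the fingertips stand 8 mm ahead of it and the grasp point (between the pads) lies 11 mm behind it; z points along the fingers, x is the direction in which the jaws open and shut, and the axes are right-handed (so a half turn about z gives the same grasp; the last joint's range is limited). The gripper opens to 88 mm and grips with 3 to 60 N. Pads are 18 mm wide; open, the fingers measure 123 mm over their backs; the gripper's body (75 mm by 187 mm) begins 45 mm behind the grasp point.
Start: joints at [1.322, 0.689, -0.195, 1.565, 0.157, 0.902, -0.215], TCP at [0.174, -0.6, 0.247] pointing down, gripper open.
Joint ranges: [-3.01, 3.01], [-0.46, 2.08], [-1.47, 1.51], [0.13, 2.56], [-1, 4.14], [0.04, 2.09], [-2.66, 2.66]. Speed limits (rad/s): [2.57, 2.57, 3.14, 3.14, 3.14, 3.14, 3.14].

## Interface

Orientations are given as a unit quaternion [x, y, z, w].
In Python, from plant import get_state, snapshot, finish_job, boxes_of, pinpoint gives the robot as it stands.
- The arm moves only by the shell command python3 -m creep 'ROWS' [FORCE]. ROWS is JSON, a list of rows, each an object with "hand": the finger opening in m, from 0 to 0.0881; "slide": the shift along the tool's x, y, z in m, a list of three; "turn": the turn about the tool's z in degrees. A call has 1 to 5 rows; each row shifts and turns the commanded pose from where the row before left it, along the tool's axes as they then stand; what a row does not reach is not made up. A row lasts 1/8 s, in which the tool goes at most 62.5 mm and 10.7 degrees, less where a joint would pass 70% of its speed; a pose out of reach is approached as far as the arm can. A call is refused whole if a number of a shift passes 0.0625 or a number of a turn 10.7, either way. A call with a gripper value outside its range is refused whole. The fingers move at their own pace and stop on an object; FORCE is the grip in N (left out, the last holds). Time passes only in rows, so rows that do not move let the fingers close. It gives the time, the measured TCP pose, the force and the opening at its end, in the units of the state.
- get_state(): the state, without advancing time (a new reading comes with each control period).
- snapshot(name): name is "scene" or "side" or "wrist"; returns a dict with "frame" (400x640x3 uint8, red, green, blue), "depth" (400x640 float32, m along the optical axis (not along the pixel's ray), 0 where there is no reading), "mtx" (3x3 intrinsics, pixels), "camera_from_world" (4x4, takes a point from world to camera coordinates). Camera axes: x right, y down, z forward; pixel columns grow to the right and rows downward; lengths in m; the calibration is good to about 2 mm. A picture is of the moment at which its call begins.
- finish_job(): hands the job in, once; it reports no verdict.
Trained networks look in a picture, given as the dict that the camera call returned (one of the last four; its "shot" number tells which), for a name from the list of things; names that differ only in an ending like _2 or _b are one class to them, and where a whole thing is asked for, a point or a joint stands for the part that bears it (a point fixed in the world has none). Each returns a list of dicts, best first, with "conf" (0 to 1); they miss things now and then, are a little off and sometimes report something else, mostly with a low value. They report only what shows in the picture. A call takes as long as a camera call. They do not tell look-alikes from the thing itself.
- boxes_of(target, picture): "uv" ([column, row] in pixels, amid what is visible of it).
- pinpoint(target, picture): "uv" ([column, row] in pixels: a listed point, or the origin of a listed thing).
The state is a dict: "clock": time; "q": joint angles; "qd": joint speeds; "joint_torque": joint torques, N m; "tool_pos": TCP position; "eef_rot": TCP orientation; "contact_force": force on the tool from outside, world axes, zero at the start; "moment": the same for the moment, N m; "opening": opening from 0.0 (shut) to 1.0 (fully open).
Only numpy, scipy, OpenCV 4.12 (cv2) and the standard library are available. Lean on these libraries where they do the work, as an engineer would, in place of code of your own. Each camera call takes 0.05 s, during which the arm holds its last target.

## Working session

There is one attempt and no reset: what is moved stays moved. The work goes in short steps, Python scripts to look and compute and a shell command to move; the robot and the scene stay as the last step left them, time stands still between calls to the robot, and variables do not carry over. Pictures are saved under pics/ and viewed, and the job is handed in when it is done.

```bash
ls; mkdir -p pics; cat > h.py <<'E'
import numpy as np, cv2
from plant import *
def save(s,name): cv2.imwrite('pics/'+name,s['frame'][:,:,::-1])
def ray_z(s,uv,z):
    T=np.linalg.inv(s['camera_from_world']);K=s['mtx']
    d=T[:3,:3]@np.linalg.solve(K,[uv[0],uv[1],1.0]);o=T[:3,3]
    return o+d*(z-o[2])/d[2]
def dep(s,uv):
    T=np.linalg.inv(s['camera_from_world']);K=s['mtx']
    u,v=int(round(uv[0])),int(round(uv[1])); D=s['depth'][v-1:v+2,u-1:u+2];D=D[D>0]
    if len(D)==0:return None
    return (T@np.r_[np.linalg.solve(K,[uv[0],uv[1],1.0])*np.median(D),1])[:3]
def proj(s,p):
    c=s['camera_from_world']@np.r_[p,1];q=s['mtx']@c[:3];return q[:2]/q[2]
E
python3 - <<'E'
from h import *
np.set_printoptions(precision=4,suppress=True)
print(get_state())
for n in ['scene','side']:
    s=snapshot(n);save(s,n+'0.png')
    T=np.linalg.inv(s['camera_from_world']);print(n,T[:3,3],s['mtx'][0])
    for t,z in [('jig',0),('pocket',.012),('mouth',.018),('panel_mid',.026),('pivot',.031),('button_peg',.061),('glue_jar',0),('pot',0),('brush',0)]:
        for r in pinpoint(t,s)[:4]: print(t,np.round(r['uv']),round(r['conf'],2),ray_z(s,r['uv'],z))
E
```

```text
pics
{'clock': 0.0, 'q': array([ 1.3218,  0.69  , -0.1945,  1.5663,  0.1573,  0.9025, -0.2151]), 'qd': array([-0.0004, -0.002 ,  0.0008, -0.0001, -0.    ,  0.001 ,  0.0027]), 'joint_torque': array([  0.0008, -52.7564,  -1.2667, -15.3427,  -0.0527,   0.0066,
         0.0002]), 'tool_pos': array([ 0.1742, -0.5996,  0.2459]), 'eef_rot': array([ 0.7997, -0.6004, -0.0008, -0.0005]), 'contact_force': array([ 0.6564, -0.4033, -0.3866]), 'moment': array([0.0238, 0.003 , 0.0298]), 'opening': 1.001838778689033}
scene [ 0.9056 -0.6588  0.8048] [376.0519   0.     311.7836]
jig [315. 204.] 0.56 [ 0.5346 -0.0162  0.    ]
jig [343. 202.] 0.39 [0.6036 0.0301 0.    ]
pocket [329. 189.] 0.94 [0.5473 0.0475 0.012 ]
mouth [314. 197.] 0.58 [ 0.5297 -0.0096  0.018 ]
panel_mid [282. 213.] 0.95 [ 0.4836 -0.1107  0.026 ]
panel_mid [174. 227.] 0.76 [ 0.2597 -0.2944  0.026 ]
panel_mid [236. 303.] 0.61 [ 0.5406 -0.3896  0.026 ]
pivot [346. 202.] 0.88 [0.6228 0.0047 0.031 ]
button_peg [362. 188.] 0.59 [0.6497 0.0512 0.061 ]
glue_jar [392. 222.] 0.75 [0.7546 0.0276 0.    ]
glue_jar [343. 202.] 0.46 [ 0.6042  0.0309 -0.    ]
glue_jar [327. 188.] 0.45 [0.5348 0.0587 0.    ]
pot [359. 261.] 0.8 [ 0.7302 -0.1337  0.    ]
brush [364. 168.] 0.58 [ 0.5967  0.1968 -0.    ]
side [0.087  0.3979 0.8534] [365.8685   0.     324.0993]
jig [317. 215.] 0.94 [ 0.5397 -0.023   0.    ]
pocket [297. 229.] 0.78 [0.5374 0.0543 0.012 ]
mouth [315. 216.] 0.96 [ 0.5327 -0.0073  0.018 ]
panel_mid [352. 203.] 0.81 [ 0.4909 -0.1135  0.026 ]
panel_mid [401. 154.] 0.79 [ 0.5219 -0.3733  0.026 ]
panel_mid [458. 225.] 0.56 [ 0.2384 -0.2705  0.026 ]
pivot [291. 199.] 0.67 [0.6182 0.0072 0.031 ]
button_peg [268. 191.] 0.76 [0.6616 0.0507 0.061 ]
button_peg [300. 161.] 0.25 [ 0.6896 -0.0917  0.061 ]
glue_jar [262. 185.] 0.96 [0.7404 0.0232 0.    ]
pot [301. 161.] 0.58 [ 0.7336 -0.1313 -0.    ]
brush [242. 246.] 0.8 [0.6031 0.1958 0.    ]
```

View pics/scene0.png

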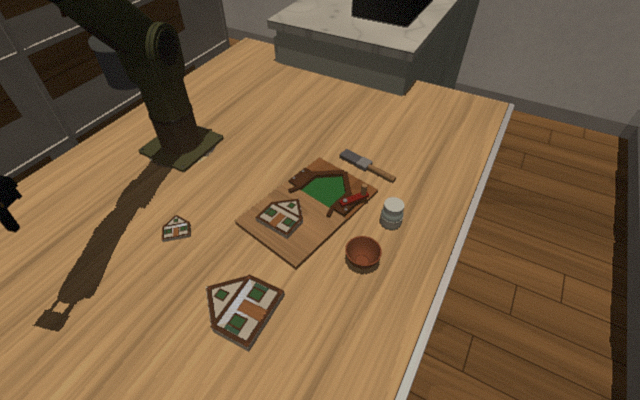

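View pics/side0.png

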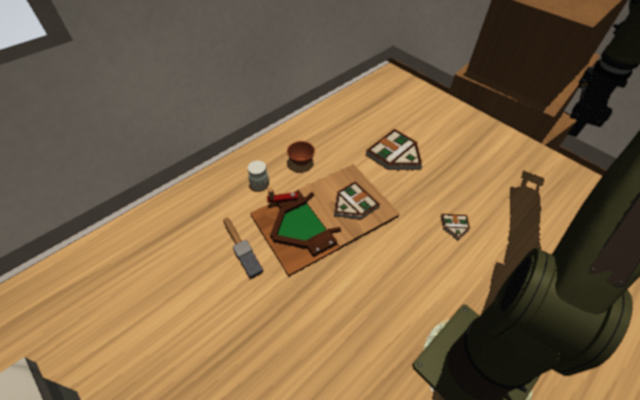

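The scene view shows three gable walls: small at (176,228), on bare table; large at (245,310), on bare table; and one on the jig's deck at (282,213). The last is the mid-sized one. The jig points roughly along world +y. I'll move the wrist camera over it for an enlarged look.

```bash
python3 -m creep '[{"hand":0.06,"slide":[-0.04,-0.04,-0.03],"turn":0},{"hand":0.06,"slide":[-0.04,-0.04,-0.02],"turn":0},{"hand":0.06,"slide":[-0.04,-0.04,0],"turn":0},{"hand":0.06,"slide":[-0.04,-0.04,0],"turn":0},{"hand":0.06,"slide":[-0.04,-0.04,0],"turn":0}]' 20; python3 -m creep '[{"hand":0.06,"slide":[-0.04,-0.04,0],"turn":0},{"hand":0.06,"slide":[-0.04,-0.04,0],"turn":0},{"hand":0.06,"slide":[-0.04,-0.02,0],"turn":0},{"hand":0.06,"slide":[-0.0,0,0],"turn":0}]'
python3 - <<'E'
from h import *
s=snapshot('wrist');save(s,'w0.png')
st=get_state();print(st['tool_pos'],st['eef_rot'],st['clock'])
T=np.linalg.inv(s['camera_from_world']);print(T)
E
```

```text
clock: 1.62
tool_pos: [0.3109, -0.352, 0.2964]
eef_rot: [0.8, -0.6, 0.001, 0.0]
contact_force: [1.1, -1.0, 1.6]
opening: 0.68
clock: 2.12
tool_pos: [0.3735, -0.207, 0.2963]
eef_rot: [0.802, -0.597, -0.0, -0.001]
contact_force: [0.2, -0.0, 0.4]
opening: 0.682
[ 0.37295922 -0.2093747   0.29627098] [ 8.00758994e-01 -5.98986615e-01  2.62536863e-04  7.37115737e-06] 2.175
[[ 0.28738722 -0.91293587 -0.28975279  0.44870786]
 [-0.957813   -0.274454   -0.08525997 -0.1836887 ]
 [-0.00168693  0.30203161 -0.95329642  0.43481654]
 [ 0.          0.          0.          1.        ]]
```

View pics/w0.png

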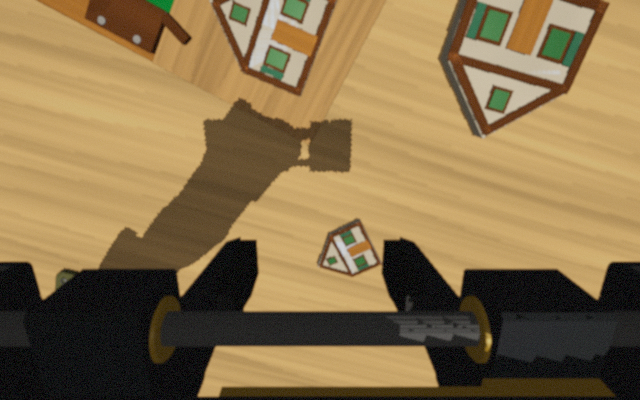

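```bash
python3 -m creep '[{"hand":0.06,"slide":[-0.037,-0.05,-0.01],"turn":0},{"hand":0.06,"slide":[-0.037,-0.05,-0.01],"turn":0},{"hand":0.06,"slide":[-0.037,-0.05,-0.01],"turn":0},{"hand":0.06,"slide":[-0.037,-0.05,-0.01],"turn":0},{"hand":0.06,"slide":[0,0,0],"turn":-10.7}]'; python3 -m creep '[{"hand":0.06,"slide":[0,0,0],"turn":-10.7},{"hand":0.06,"slide":[0,0,0],"turn":-10.7},{"hand":0.06,"slide":[0,0,0],"turn":-10.7},{"hand":0.06,"slide":[0,0,0],"turn":-10.7},{"hand":0.06,"slide":[0,0,0],"turn":-10.5}]'
python3 -m creep '[{"hand":0.06,"slide":[0,0,0],"turn":0},{"hand":0.06,"slide":[0,0,0],"turn":0}]'
python3 - <<'E'
from h import *
np.set_printoptions(precision=4,suppress=True)
s=snapshot('wrist');save(s,'w1.png')
st=get_state();print(st['tool_pos'],st['eef_rot'],st['clock'],st['q'])
for t,z in [('jig',0),('pocket',.012),('mouth',.018),('panel_mid',.026),('pivot',.031),('button_peg',.061),('glue_jar',0),('pot',0),('brush',0)]:
        for r in pinpoint(t,s)[:3]: print(t,np.round(r['uv']),round(r['conf'],2),ray_z(s,r['uv'],z),dep(s,r['uv']))
E
```

```text
clock: 2.8
tool_pos: [0.5254, -0.0097, 0.3364]
eef_rot: [0.855, -0.519, 0.001, -0.002]
contact_force: [-1.0, -1.5, -0.6]
opening: 0.68
clock: 3.42
tool_pos: [0.5224, -0.0165, 0.3355]
eef_rot: [0.996, -0.084, 0.0, 0.001]
contact_force: [-0.0, 0.2, 0.6]
opening: 0.678
clock: 3.68
tool_pos: [0.5223, -0.0152, 0.3356]
eef_rot: [0.996, -0.088, 0.0, 0.0]
contact_force: [0.4, 0.0, -0.6]
opening: 0.681
[ 0.5222 -0.0149  0.3356] [ 0.9962 -0.0873  0.      0.0002] 3.725 [ 0.2951  0.4845 -0.5569  1.7378  0.2966  1.004  -0.5459]
jig [323. 143.] 0.6 [ 0.527  -0.0133  0.    ] [ 0.5272 -0.0112  0.0131]
pocket [478.  88.] 0.69 [0.7385 0.0243 0.012 ] [0.7223 0.0274 0.0489]
pocket [326.  94.] 0.61 [0.5424 0.0517 0.012 ] [0.5424 0.0517 0.013 ]
mouth [328. 145.] 0.77 [ 0.5335 -0.0142  0.018 ] [ 0.5335 -0.0143  0.0177]
mouth [327.  96.] 0.29 [0.5427 0.0486 0.018 ] [0.5428 0.0484 0.0124]
panel_mid [310. 214.] 0.77 [ 0.4923 -0.1056  0.026 ] [ 0.4932 -0.1023  0.0346]
panel_mid [364. 358.] 0.58 [ 0.5326 -0.3697  0.026 ] [ 0.5326 -0.3732  0.0224]
panel_mid [479.  84.] 0.23 [0.7337 0.0296 0.026 ] [0.7234 0.0314 0.0495]
pivot [394. 124.] 0.69 [ 0.6219 -0.0008  0.031 ] [0.6189 0.0014 0.0461]
button_peg [422.  80.] 0.59 [0.6534 0.048  0.061 ] [0.6488 0.0486 0.0773]
button_peg [480.  86.] 0.34 [0.7194 0.0298 0.061 ] [0.7234 0.0291 0.0519]
glue_jar [481.  84.] 0.58 [0.7479 0.0283 0.    ] [0.7246 0.0321 0.052 ]
pot [475. 200.] 0.92 [ 0.7345 -0.1356  0.    ] [ 0.7324 -0.1334  0.0051]
```

View pics/w1.png

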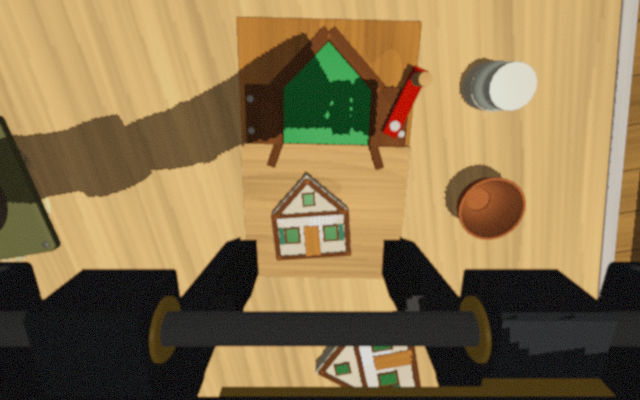

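The wrist view shows the deck panel at about (311,217), peak towards the green pocket at about (328,95). The red button runs from (395,130) to (424,75), and the jar is at (512,86) and the bowl at (490,208). Here is an enlarged crop to confirm the panel and fix the corners.

```bash
python3 - <<'E'
import cv2
a=cv2.imread('pics/w1.png')[10:290,220:440]
cv2.imwrite('pics/w1c.png',cv2.resize(a,None,fx=2.1,fy=2.1,interpolation=cv2.INTER_CUBIC))
E
```

```text
(no output)
```

View pics/w1c.png

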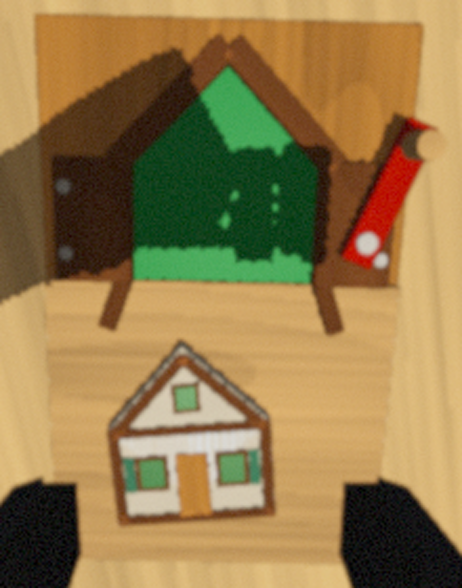

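```bash
cat > m.py <<'E'
from h import *
np.set_printoptions(precision=4,suppress=True)
from scipy.optimize import least_squares
def fit(P,W,lock=None):
    P=np.array(P);W=np.array(W)[:,:2]
    f=lambda v:(np.c_[np.cos(v[2])*P[:,0]-np.sin(v[2])*P[:,1]+v[0],np.sin(v[2])*P[:,0]+np.cos(v[2])*P[:,1]+v[1]]-W).ravel()
    r=least_squares(f,[.53,0,1.4]);return r.x,r.fun.reshape(-1,2)
E
python3 - <<'E'
from m import *
s=snapshot('wrist')
px=lambda a:(a[0]/2.1+220,a[1]/2.1+10)
J=[((48,282),.018,(0,.115)),((398,287),.018,(0,-.115)),((228,66),.012,(.1285,0)),((134,280),.012,(0,.057)),((313,284),.012,(0,-.057)),((36,14),.012,(.155,.115)),((422,24),.012,(.155,-.115))]
W=[ray_z(s,px(a),z) for a,z,_ in J]
v,e=fit([p for *_,p in J],W);print('jig',v,np.degrees(v[2]));print(e)
J=[((181,347),(.0625,0)),((108,427),(.0075,.055)),((270,416),(.0075,-.055)),((120,524),(-.0625,.055)),((273,514),(-.0625,-.055))]
W=[ray_z(s,px(a),.034) for a,_ in J]
u,e=fit([p for *_,p in J],W);print('panel',u,np.degrees(u[2]));print(e)
R=np.array([[np.cos(v[2]),np.sin(v[2])],[-np.sin(v[2]),np.cos(v[2])]])
print('panel in jig',R@(u[:2]-v[:2]),np.degrees(u[2]-v[2]))
print('peg in jig',R@(np.array([.6495,.0488])-v[:2]), 'pivot',R@(np.array([.6205,.005])-v[:2]))
for p in [(260,130),(250,30),(330,250),(386,150)]: print(dep(s,p))
E
```

```text
jig [ 0.5313 -0.0127  1.3828] 79.22824441293568
[[-0.0019  0.0014]
 [ 0.0022 -0.0003]
 [ 0.     -0.0011]
 [ 0.0011 -0.0005]
 [-0.0016  0.0005]
 [-0.0017 -0.0002]
 [ 0.0019  0.0003]]
panel [ 0.4927 -0.1054  1.4733] 84.41332315356857
[[ 0.0007  0.0023]
 [-0.0019 -0.0014]
 [ 0.0007 -0.0017]
 [-0.0017  0.0006]
 [ 0.0022  0.0002]]
panel in jig [-0.0983  0.0205] 5.18507874063288
peg in jig [ 0.0825 -0.1046] pivot [ 0.034  -0.0843]
[0.4493 0.0232 0.0287]
[0.4611 0.1441 0.0118]
[ 0.5119 -0.1602  0.035 ]
[ 0.6101 -0.0329  0.0183]
```

The middle panel sits on the deck: it has the right 125x110 outline, with corner residuals of about 2 mm, and it's the only one on the jig. In the jig frame it is at x -98 mm, y +20 mm, yawed +5°. I'll nudge its left side 20 mm towards -y with the closed fingers, which also squares it, then push from behind.

```bash
python3 -m creep '[{"hand":0.0,"slide":[-0.0467,0.0525,0],"turn":0.8},{"hand":0.0,"slide":[-0.0467,0.0525,0.03],"turn":0},{"hand":0.0,"slide":[0,0,0.06],"turn":0},{"hand":0.0,"slide":[0,0,0.06],"turn":0},{"hand":0.0,"slide":[0,0,0.06],"turn":0}]' 20; python3 -m creep '[{"hand":0.0,"slide":[0,0,0.05],"turn":0},{"hand":0.0,"slide":[0,0,0],"turn":0},{"hand":0.0,"slide":[0,0,0],"turn":0}]'
cat >> m.py <<'E'
def tj(v=np.array([.5313,-.0127,1.3828])):
    st=get_state();c,s=np.cos(v[2]),np.sin(v[2]);d=st['tool_pos'][:2]-v[:2]
    q=st['eef_rot'];a=2*np.degrees(np.arctan2(q[1],q[0]))
    print('tcp jig mm',1000*np.array([c*d[0]+s*d[1],-s*d[0]+c*d[1],st['tool_pos'][2]]),'yaw-err',a-(np.degrees(v[2])-90),'F',st['contact_force'],'op',st['opening']*.088,'t',st['clock'])
E
python3 - <<'E'
from m import *
s=snapshot('wrist');save(s,'w2.png');tj()
E
```

```text
clock: 4.85
tool_pos: [0.4284, -0.0885, 0.1299]
eef_rot: [0.996, -0.093, 0.001, -0.0]
contact_force: [1.3, -0.8, -0.6]
opening: 0.139
clock: 5.22
tool_pos: [0.4286, -0.088, 0.0824]
eef_rot: [0.996, -0.092, 0.001, -0.0]
contact_force: [-0.0, -0.4, -0.1]
opening: 0.007
tcp jig mm [-93.2008  86.3447  82.9634] yaw-err 0.16160385671305377 F [-0.1151 -0.5158  0.3436] op 0.0004619223995333579 t 5.275
```

View pics/w2.png

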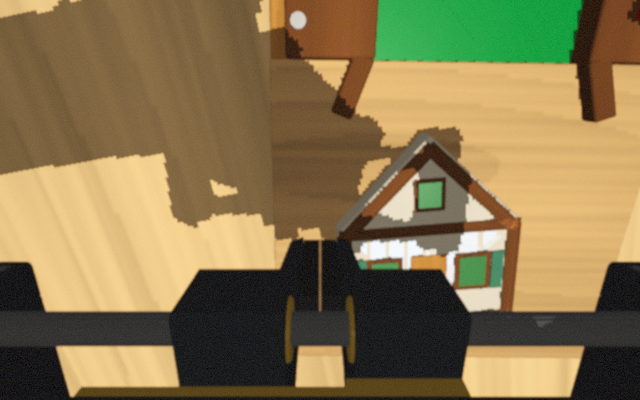

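```bash
python3 -m creep '[{"hand":0.0,"slide":[-0.018,0.016,0],"turn":0.2},{"hand":0.0,"slide":[0,0,0.025],"turn":0},{"hand":0.0,"slide":[0,0,0.026],"turn":0},{"hand":0.0,"slide":[0,0,0],"turn":0}]'
python3 - <<'E'
from m import *
tj()
s=snapshot('scene');save(s,'s1.png')
a=s['frame'][150:280,220:400,::-1];cv2.imwrite('pics/s1c.png',cv2.resize(a,None,fx=4,fy=4,interpolation=cv2.INTER_CUBIC))
E
```

```text
clock: 5.78
tool_pos: [0.4037, -0.103, 0.061]
eef_rot: [0.996, -0.093, -0.009, 0.003]
contact_force: [-0.6, 0.2, -0.7]
opening: 0.003
tcp jig mm [-112.5344  108.4347   61.0028] yaw-err 0.06748512641235926 F [-0.5959  0.2154 -0.7347] op 0.00024406587464501553 t 5.775
```

View pics/s1c.png

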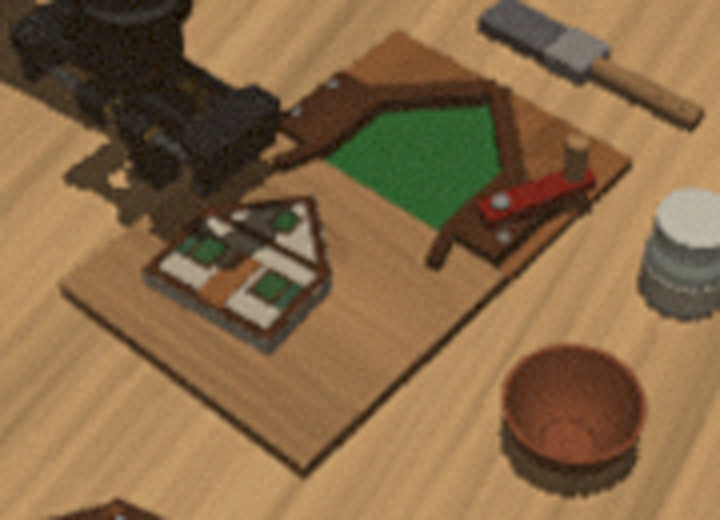

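```bash
python3 -m creep '[{"hand":0.0,"slide":[0.008,0,0],"turn":0},{"hand":0.0,"slide":[0,0,0],"turn":0}]'; python3 -c "
from m import *
tj();print(get_state()['q'],get_state()['eef_rot'])"
```

```text
clock: 6.08
tool_pos: [0.4116, -0.1043, 0.0605]
eef_rot: [0.996, -0.094, -0.009, 0.003]
contact_force: [0.1, 0.6, 0.2]
opening: 0.008
tcp jig mm [-112.3063  100.4397   60.4849] yaw-err -0.021790170256956287 F [0.0898 0.6036 0.2292] op 0.000662903592423486 t 6.075
[ 0.2653  0.8399 -0.2112  2.2717  1.2225  0.1733 -1.2858] [ 0.9955 -0.094  -0.0092  0.0028]
```

```bash
python3 -m creep '[{"hand":0.0,"slide":[0,0,0.015],"turn":0},{"hand":0.0,"slide":[0,0,0],"turn":0}]'; python3 -c "
from m import *
tj();print(get_state()['q'],get_state()['eef_rot'])"
```

```text
clock: 6.32
tool_pos: [0.4097, -0.1041, 0.0445]
eef_rot: [0.996, -0.092, -0.011, 0.004]
contact_force: [-0.9, 0.7, 0.1]
opening: 0.005
tcp jig mm [-112.4814  102.3542   44.5171] yaw-err 0.1670545682296627 F [-0.8795  0.6861  0.0785] op 0.00043096958228528787 t 6.325
[ 0.1842  0.8744 -0.0822  2.2809  1.4338  0.0723 -1.4887] [ 0.9957 -0.0924 -0.0111  0.0039]
```

```bash
python3 -m creep '[{"hand":0.0,"slide":[0.004,0,0.008],"turn":0},{"hand":0.0,"slide":[0,0,0],"turn":0}]'; python3 -c "
from m import *
tj();print(get_state()['q'],get_state()['eef_rot'])"
```

```text
clock: 6.58
tool_pos: [0.414, -0.1048, 0.0366]
eef_rot: [0.996, -0.093, -0.011, 0.003]
contact_force: [0.2, -0.4, -0.3]
opening: 0.004
tcp jig mm [-112.4209   98.0304   36.588 ] yaw-err 0.103177294306116 F [ 0.1765 -0.4173 -0.2937] op 0.0003142228321741132 t 6.575
[ 0.1852  0.8927 -0.0815  2.2698  1.5478  0.0708 -1.6014] [ 0.9956 -0.093  -0.0106  0.0033]
```

```bash
python3 -m creep '[{"hand":0.0,"slide":[0.004,0,0.006],"turn":0},{"hand":0.0,"slide":[0.003,0,0],"turn":0},{"hand":0.0,"slide":[0,0,0],"turn":0}]'; python3 -c "
from m import *
tj();print(get_state()['q'],get_state()['eef_rot'])
s=snapshot('wrist');save(s,'w3.png')"
```

```text
clock: 6.95
tool_pos: [0.4208, -0.1064, 0.0301]
eef_rot: [0.996, -0.094, -0.011, 0.003]
contact_force: [-0.1, 0.4, 0.7]
opening: 0.005
tcp jig mm [-112.6741   91.0676   30.1412] yaw-err 0.033108280868090034 F [-0.0511  0.3894  0.7206] op 0.0004539473706523308 t 6.95
[ 0.1863  0.9072 -0.081   2.2496  1.4671  0.0716 -1.5194] [ 0.9956 -0.0936 -0.0107  0.0033]
```

View pics/w3.png

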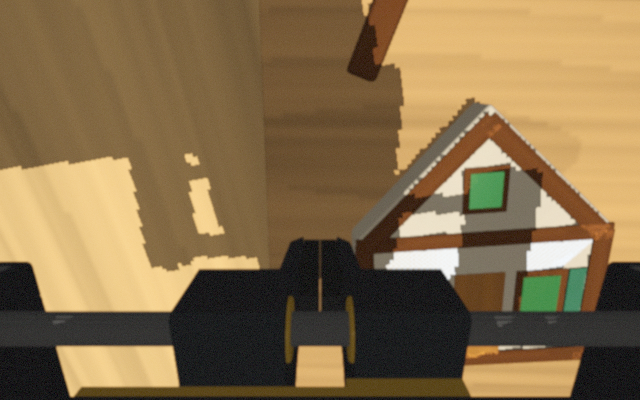

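```bash
python3 -m creep '[{"hand":0.0,"slide":[0.005,0,0],"turn":0},{"hand":0.0,"slide":[0.004,0,0],"turn":0},{"hand":0.0,"slide":[0.004,0,0],"turn":0},{"hand":0.0,"slide":[0.004,0,0],"turn":0},{"hand":0.0,"slide":[0,0,0],"turn":0}]'; python3 -c "
from m import *
tj()
s=snapshot('wrist');save(s,'w4.png')
s=snapshot('scene')
a=s['frame'][150:280,220:400,::-1];cv2.imwrite('pics/s2c.png',cv2.resize(a,None,fx=4,fy=4,interpolation=cv2.INTER_CUBIC))"
```

```text
clock: 7.62
tool_pos: [0.4372, -0.1095, 0.0297]
eef_rot: [0.996, -0.094, -0.011, 0.003]
contact_force: [-0.4, -1.0, 1.1]
opening: 0.005
tcp jig mm [-112.7193   74.3341   29.7384] yaw-err 0.03461669056662586 F [-0.4096 -1.0009  1.1175] op 0.00040112996330645534 t 7.625
```

View pics/w4.png

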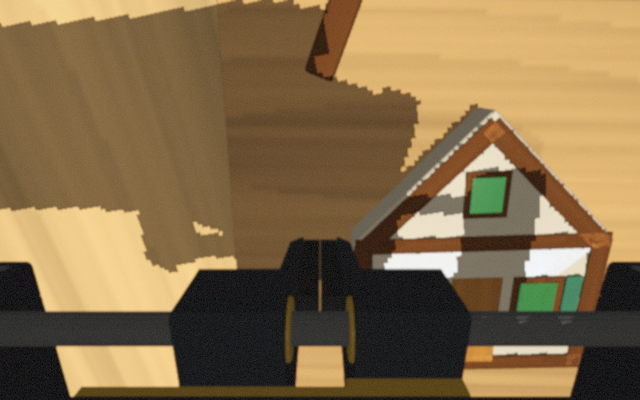

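View pics/s2c.png

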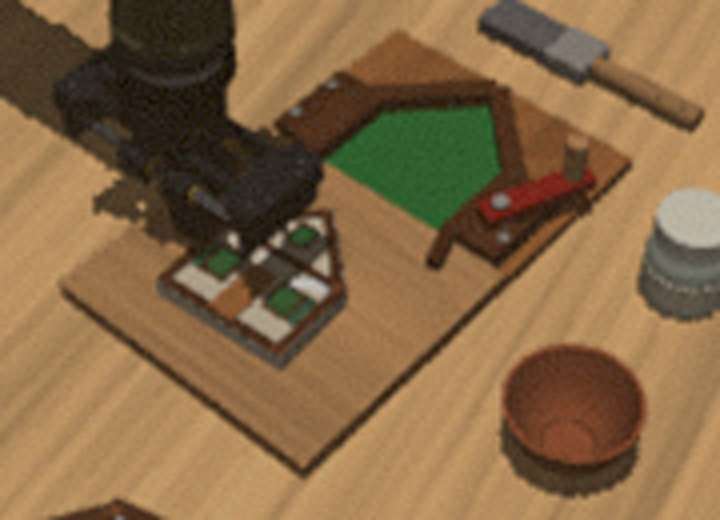

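```bash
python3 - <<'E'
from m import *
s=snapshot('wrist')
v=np.array([.5313,-.0127,1.3828]);R=np.array([[np.cos(v[2]),np.sin(v[2])],[-np.sin(v[2]),np.cos(v[2])]])
W=[ray_z(s,a,.034) for a in [(495,116),(611,237),(358,240),(581,366)]]
u,e=fit([(.0625,0),(.0075,-.055),(.0075,.055),(-.0625,-.055)],W);print(e)
print('panel in jig',R@(u[:2]-v[:2]),np.degrees(u[2]-v[2]))
E
```

```text
[[ 0.0012  0.0024]
 [ 0.001  -0.0002]
 [-0.002  -0.0014]
 [-0.0002 -0.0008]]
panel in jig [-0.1039  0.0043] 2.362904830925814
```

```bash
python3 -m creep '[{"hand":0.0,"slide":[0.0045,0,0],"turn":0},{"hand":0.0,"slide":[0,0,0],"turn":0},{"hand":0.0,"slide":[-0.012,0,0],"turn":0},{"hand":0.0,"slide":[0,0,-0.04],"turn":0},{"hand":0.05,"slide":[0,0,-0.04],"turn":0}]';python3 -m creep '[{"hand":0.05,"slide":[0.041,0.04,0],"turn":0},{"hand":0.05,"slide":[0.041,0.04,0],"turn":0},{"hand":0.05,"slide":[0,0,0],"turn":0},{"hand":0.05,"slide":[0,0,0],"turn":0}]'; python3 -c "
from m import *
tj();print(get_state()['eef_rot'])
s=snapshot('wrist');save(s,'w5.png')"
```

```text
clock: 8.4
tool_pos: [0.4314, -0.1075, 0.1106]
eef_rot: [0.996, -0.093, -0.012, 0.003]
contact_force: [2.3, -0.0, -0.4]
opening: 0.093
clock: 8.9
tool_pos: [0.4968, -0.2008, 0.1086]
eef_rot: [0.996, -0.093, -0.011, 0.003]
contact_force: [-0.2, 1.6, -0.2]
opening: 0.551
tcp jig mm [-191.2713   -1.2788  108.5906] yaw-err 0.08055527484971492 F [-0.1652  1.6294 -0.1721] op 0.04845441861316962 t 8.9
[ 0.9956 -0.0932 -0.0112  0.0028]
```

View pics/w5.png

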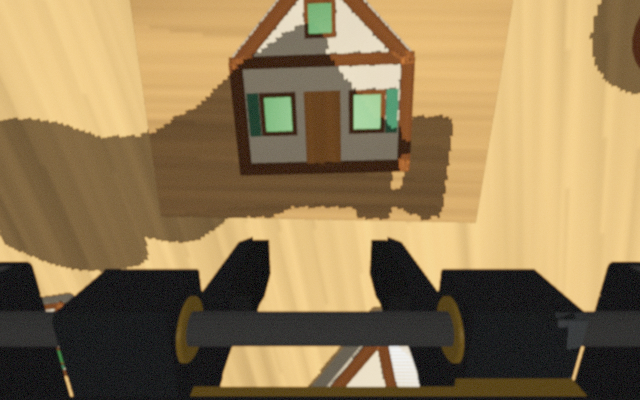

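```bash
python3 - <<'E'
from m import *
s=snapshot('wrist')
v=np.array([.5313,-.0127,1.3828]);R=np.array([[np.cos(v[2]),np.sin(v[2])],[-np.sin(v[2]),np.cos(v[2])]])
W=[ray_z(s,a,.034) for a in [(231,64),(413,55),(242,173),(409,168)]]
u,e=fit([(.0075,.055),(.0075,-.055),(-.0625,.055),(-.0625,-.055)],W);print(e)
print('panel in jig',R@(u[:2]-v[:2]),np.degrees(u[2]-v[2]))
for a in [(162,215),(475,222),(132,0),(515,0)]:print('deck',R@(ray_z(s,a,.018)[:2]-v[:2]))
E
```

```text
[[-0.0015  0.0021]
 [ 0.0018  0.001 ]
 [-0.0012 -0.0016]
 [ 0.0009 -0.0015]]
panel in jig [-0.1031  0.0003] 2.5145452508571453
deck [-0.2028  0.117 ]
deck [-0.2052 -0.111 ]
deck [-0.0628  0.1156]
deck [-0.0629 -0.1139]
```

```bash
python3 -m creep '[{"hand":0.05,"slide":[0.001,0,0.04],"turn":0},{"hand":0.05,"slide":[0,0,0.038],"turn":0},{"hand":0.05,"slide":[0,0,0],"turn":0}]';python3 -m creep '[{"hand":0.05,"slide":[0,-0.012,0],"turn":0},{"hand":0.05,"slide":[0,-0.012,0],"turn":0},{"hand":0.05,"slide":[0,-0.012,0],"turn":0},{"hand":0.05,"slide":[0,0,0],"turn":0}]'; python3 -c "
from m import *
tj();print(get_state()['eef_rot'])
s=snapshot('wrist');save(s,'w6.png')"
```

```text
clock: 9.38
tool_pos: [0.4956, -0.2003, 0.0295]
eef_rot: [0.996, -0.092, -0.012, 0.003]
contact_force: [-0.1, 0.9, 0.2]
opening: 0.569
clock: 9.88
tool_pos: [0.504, -0.1645, 0.031]
eef_rot: [0.996, -0.092, -0.01, 0.003]
contact_force: [0.3, -0.0, -0.7]
opening: 0.569
tcp jig mm [-154.2444   -1.5558   31.0388] yaw-err 0.24133673896484176 F [ 0.2896 -0.0115 -0.6893] op 0.050047016042977586 t 9.875
[ 0.9957 -0.0918 -0.0103  0.0025]
```

View pics/w6.png

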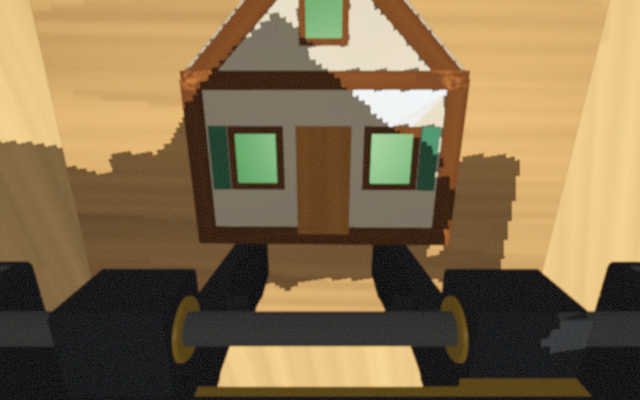

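```bash
python3 -m creep '[{"hand":0.05,"slide":[0,-0.013,0],"turn":0},{"hand":0.05,"slide":[0,-0.013,0],"turn":0},{"hand":0.05,"slide":[0,-0.013,0],"turn":0},{"hand":0.05,"slide":[0,-0.013,0],"turn":0},{"hand":0.05,"slide":[0,0,0],"turn":0}]'; python3 -c "
from m import *
tj()
s=snapshot('wrist');save(s,'w7.png')"
```

```text
clock: 10.55
tool_pos: [0.5135, -0.1131, 0.0302]
eef_rot: [0.996, -0.092, -0.011, 0.002]
contact_force: [-0.1, 0.4, 0.5]
opening: 0.562
tcp jig mm [-102.0037   -1.2843   30.1788] yaw-err 0.24500076264886061 F [-0.0568  0.3588  0.5161] op 0.049465759419179293 t 10.55
```

View pics/w7.png

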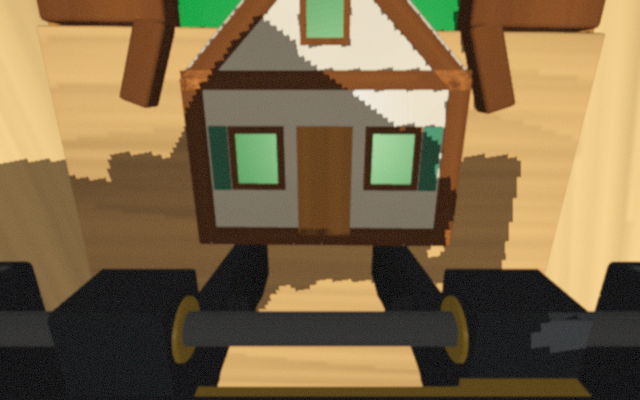

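```bash
python3 - <<'E'
from m import *
s=snapshot('wrist')
v=np.array([.5313,-.0127,1.3828]);R=np.array([[np.cos(v[2]),np.sin(v[2])],[-np.sin(v[2]),np.cos(v[2])]])
f=lambda a,z:print(a,1000*(R@(ray_z(s,a,z)[:2]-v[:2])))
print('step'); [f(a,.018) for a in [(38,26),(603,33)]]
print('tips top inner'); [f(a,.028) for a in [(157,106),(477,111)]]
print('mouth inner top'); [f(a,.028) for a in [(178,25),(458,28)]]
print('panel');[f(a,.034) for a in [(181,76),(469,75),(200,243),(446,244)]]
a=s['frame'][:260,20:620,::-1];cv2.imwrite('pics/w7c.png',cv2.resize(a,None,fx=1.33,fy=1.33,interpolation=cv2.INTER_CUBIC))
E
```

```text
step
(38, 26) [ -1.1035 114.6817]
(603, 33) [  -3.3625 -112.8884]
tips top inner
(157, 106) [-31.8762  65.3285]
(477, 111) [-33.095  -63.4419]
mouth inner top
(178, 25) [-2.1362 52.9914]
(458, 28) [ -3.0324 -52.0143]
panel
(181, 76) [-20.4366  51.6253]
(469, 75) [-19.6722 -56.0301]
(200, 243) [-90.0391  51.7777]
(446, 244) [-88.9233 -55.8008]
```

View pics/w7c.png

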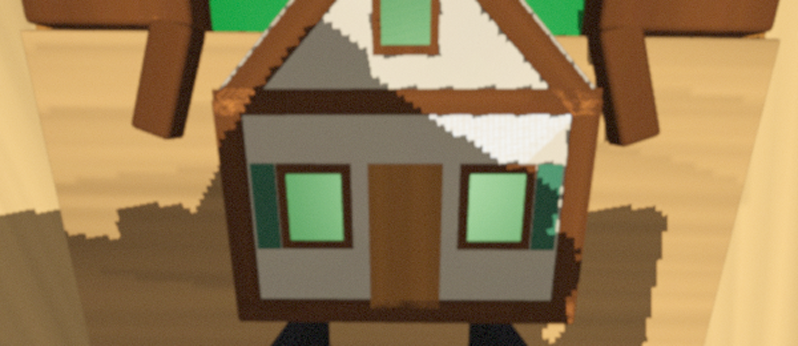

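```bash
python3 -m creep '[{"hand":0.05,"slide":[-0.001,-0.01,0],"turn":0.4},{"hand":0.05,"slide":[-0.001,-0.01,0],"turn":0.4},{"hand":0.05,"slide":[-0.001,-0.01,0],"turn":0},{"hand":0.05,"slide":[0,-0.01,0],"turn":0},{"hand":0.05,"slide":[0,0,0],"turn":0}]'; python3 - <<'E'
from m import *
tj()
s=snapshot('wrist');save(s,'w8.png')
E
```

```text
clock: 11.28
tool_pos: [0.5185, -0.0736, 0.03]
eef_rot: [0.995, -0.099, -0.01, 0.002]
contact_force: [0.4, -0.3, 0.1]
opening: 0.565
tcp jig mm [-62.2399   1.2326  29.985 ] yaw-err -0.5889227169572386 F [ 0.3592 -0.3003  0.0622] op 0.04972682485810273 t 11.275
```

View pics/w8.png

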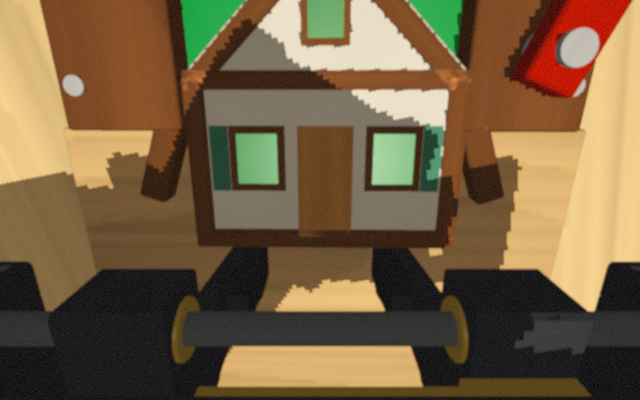

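```bash
python3 -m creep '[{"hand":0.05,"slide":[0,-0.009,0],"turn":0},{"hand":0.05,"slide":[0,-0.009,0],"turn":0},{"hand":0.05,"slide":[0,-0.009,0.001],"turn":0},{"hand":0.05,"slide":[0,-0.009,0],"turn":0},{"hand":0.05,"slide":[0,0,0],"turn":0}]'; python3 - <<'E'
from m import *
tj()
s=snapshot('wrist');save(s,'w9.png')
E
```

```text
clock: 11.95
tool_pos: [0.5252, -0.0388, 0.0286]
eef_rot: [0.995, -0.099, -0.011, 0.003]
contact_force: [0.3, 0.9, 0.2]
opening: 0.566
tcp jig mm [-26.7572   1.0827  28.5707] yaw-err -0.6163557561523785 F [0.2835 0.859  0.1665] op 0.04985005950826012 t 11.95
```

View pics/w9.png

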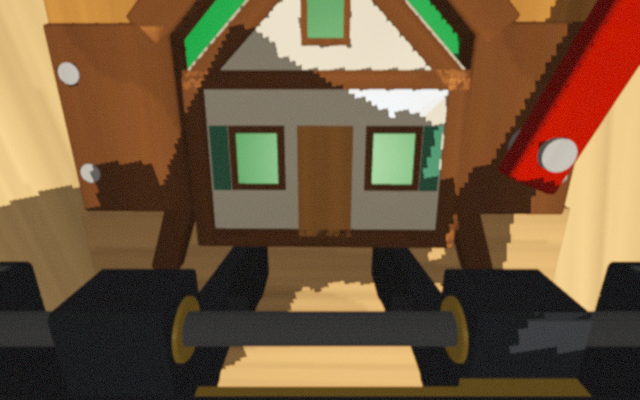

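```bash
python3 -m creep '[{"hand":0.05,"slide":[0,-0.004,0],"turn":0},{"hand":0.05,"slide":[0,-0.004,0],"turn":0},{"hand":0.05,"slide":[0,-0.003,0],"turn":0},{"hand":0.05,"slide":[0,-0.002,0],"turn":0},{"hand":0.05,"slide":[0,0,0],"turn":0}]'; python3 - <<'E'
from m import *
tj()
s=snapshot('wrist');save(s,'w10.png')
E
```

```text
clock: 12.62
tool_pos: [0.5275, -0.0273, 0.0284]
eef_rot: [0.995, -0.1, -0.011, 0.003]
contact_force: [-1.1, -0.0, 0.1]
opening: 0.566
tcp jig mm [-15.0825   0.9878  28.3964] yaw-err -0.7065700539800304 F [-1.133  -0.0143  0.066 ] op 0.0498191054274984 t 12.625
```

View pics/w10.png

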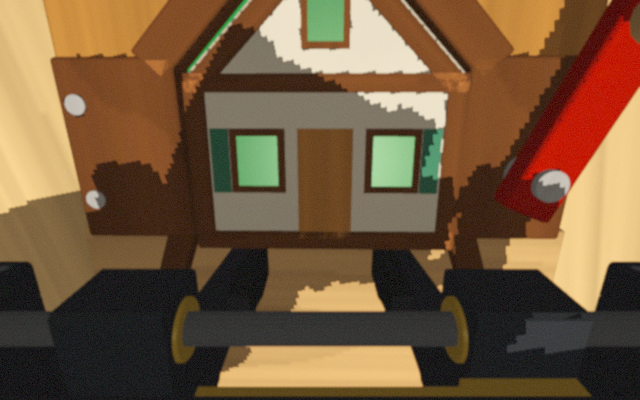

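```bash
python3 -m creep '[{"hand":0.05,"slide":[0,-0.0015,0],"turn":0},{"hand":0.05,"slide":[0,-0.0015,0],"turn":0},{"hand":0.05,"slide":[0,0,0],"turn":0}]'; python3 - <<'E'
from m import *
tj()
s=snapshot('wrist');save(s,'w11.png')
E
```

```text
clock: 13.05
tool_pos: [0.528, -0.0245, 0.0283]
eef_rot: [0.995, -0.1, -0.011, 0.003]
contact_force: [-0.8, 0.5, -0.0]
opening: 0.565
tcp jig mm [-12.2497   0.9885  28.3345] yaw-err -0.7100363587771934 F [-0.8112  0.4585 -0.0046] op 0.049697644213029704 t 13.05
```

View pics/w11.png

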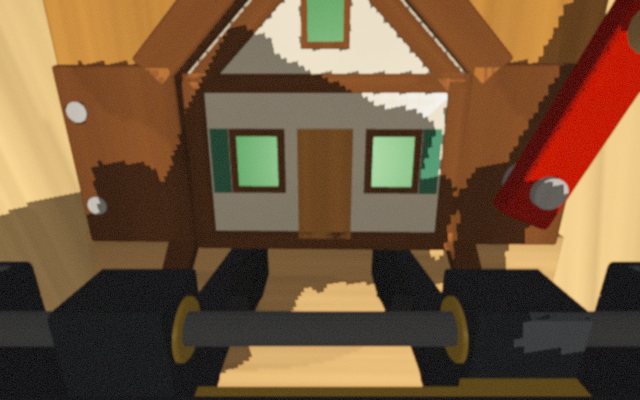

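```bash
cat >> m.py <<'E'
def hts():
    s=snapshot('wrist')
    for p in [(220,205),(320,205),(420,205),(220,100),(320,110),(400,90),(325,15),(140,120),(490,120),(240,240),(400,240)]: print(p,np.round(1000*dep(s,p),1)[2],end='; ')
    print()
E
python3 -c "
from m import *
hts()"
python3 -m creep '[{"hand":0.05,"slide":[0,-0.001,0],"turn":0},{"hand":0.05,"slide":[0,-0.0005,0],"turn":0},{"hand":0.05,"slide":[0,0,0],"turn":0}]';python3 -c "
from m import *
tj();hts()"
```

```text
(220, 205) 33.2; (320, 205) 34.3; (420, 205) 33.3; (220, 100) 31.7; (320, 110) 31.1; (400, 90) 31.7; (325, 15) 31.4; (140, 120) 28.3; (490, 120) 28.2; (240, 240) 34.9; (400, 240) 35.0; 
clock: 13.52
tool_pos: [0.5283, -0.0233, 0.0283]
eef_rot: [0.995, -0.1, -0.011, 0.003]
contact_force: [0.4, -1.2, -0.6]
opening: 0.567
tcp jig mm [-10.9965   0.9736  28.3333] yaw-err -0.725536728837973 F [ 0.4471 -1.213  -0.5992] op 0.04986137216601713 t 13.525
(220, 205) 28.3; (320, 205) 29.3; (420, 205) 28.4; (220, 100) 28.4; (320, 110) 27.9; (400, 90) 29.2; (325, 15) 29.5; (140, 120) 28.5; (490, 120) 28.5; (240, 240) 29.5; (400, 240) 29.0;
```

The wall has dropped: its top now measures 28–29 mm, level with the battens. I'll back off, rise and check.

```bash
python3 -m creep '[{"hand":0.05,"slide":[0,0.01,0],"turn":0},{"hand":0.0,"slide":[0,0,-0.05],"turn":0},{"hand":0.0,"slide":[0,0.0,-0.06],"turn":0},{"hand":0.0,"slide":[0,0.0,-0.06],"turn":0},{"hand":0.0,"slide":[0,0,0],"turn":0}]'; python3 - <<'E'
from m import *
tj()
s=snapshot('wrist');save(s,'w12.png')
for t,z in [('panel_mid',.020),('pocket',.012),('pivot',.031),('button_peg',.061)]:
    for r in pinpoint(t,s)[:2]: print(t,np.round(r['uv']),round(r['conf'],2),ray_z(s,r['uv'],z),dep(s,r['uv']))
E
```

```text
clock: 14.2
tool_pos: [0.5328, -0.0322, 0.2027]
eef_rot: [0.995, -0.101, -0.006, 0.002]
contact_force: [-0.5, 0.8, -0.0]
opening: 0.137
tcp jig mm [-18.8571  -5.1495 202.6521] yaw-err -0.7820473064235998 F [-0.5362  0.8378 -0.0188] op 0.012086529798294542 t 14.2
panel_mid [142. 394.] 0.76 [ 0.2569 -0.2686  0.02  ] [ 0.5016 -0.006   0.2874]
panel_mid [318. 151.] 0.69 [ 0.5329 -0.0128  0.02  ] [ 0.5334 -0.0112  0.0286]
pivot [410. 123.] 0.76 [ 0.6195 -0.0027  0.031 ] [ 0.6161 -0.0002  0.0464]
button_peg [459.  51.] 0.8 [0.6553 0.0491 0.061 ] [0.6492 0.0489 0.0772]
```

View pics/w12.png

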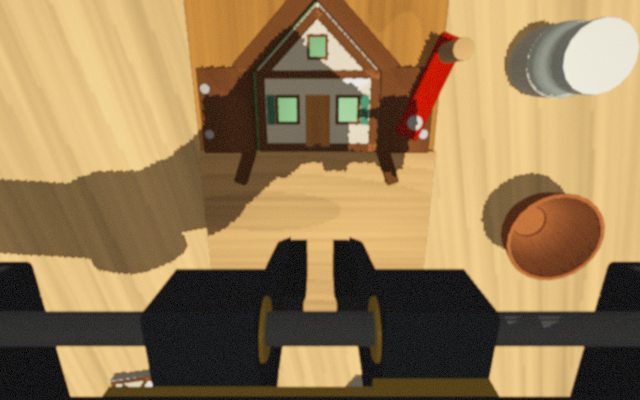

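The wall lies flush, with its outline matching the pocket. The red button is still parked, its peg at about (460,50) and its pivot at about (415,122). Next I'll go outboard of the peg with closed fingers, turned 35°.

```bash
python3 -m creep '[{"hand":0.0,"slide":[0.032,-0.031,0],"turn":0},{"hand":0.0,"slide":[0.032,-0.031,0],"turn":0},{"hand":0.0,"slide":[0.032,-0.031,0],"turn":0},{"hand":0.0,"slide":[0.032,-0.031,0],"turn":0},{"hand":0.0,"slide":[0,0,0],"turn":-10}]';python3 -m creep '[{"hand":0.0,"slide":[0,0,0],"turn":-10},{"hand":0.0,"slide":[0,0,0],"turn":-10},{"hand":0.0,"slide":[0,0,0],"turn":-4},{"hand":0.0,"slide":[0,0,0],"turn":0}]'; cat >> m.py <<'E'
V2=np.array([.5300,-.0147,1.3729])
E
python3 - <<'E'
from m import *
tj(V2)
s=snapshot('wrist');save(s,'w13.png')
s=snapshot('scene')
a=s['frame'][100:280,240:460,::-1];cv2.imwrite('pics/s3c.png',cv2.resize(a,None,fx=3,fy=3,interpolation=cv2.INTER_CUBIC))
print(get_state()['q'])
E
```

```text
clock: 15.08
tool_pos: [0.6812, 0.0672, 0.1924]
eef_rot: [1.0, -0.009, -0.012, 0.001]
contact_force: [-1.0, -0.6, -0.3]
opening: 0.006
clock: 15.58
tool_pos: [0.6795, 0.0635, 0.1927]
eef_rot: [0.981, 0.195, -0.013, -0.0]
contact_force: [-0.7, -0.6, 0.5]
opening: 0.008
tcp jig mm [ 106.0785 -131.192   192.7104] yaw-err 33.825720101040446 F [-0.6778 -0.642   0.4931] op 0.0007281968141850957 t 15.575
[ 0.2202  0.9514 -0.835   1.3767  0.7163  1.1539 -0.3151]
```

View pics/w13.png

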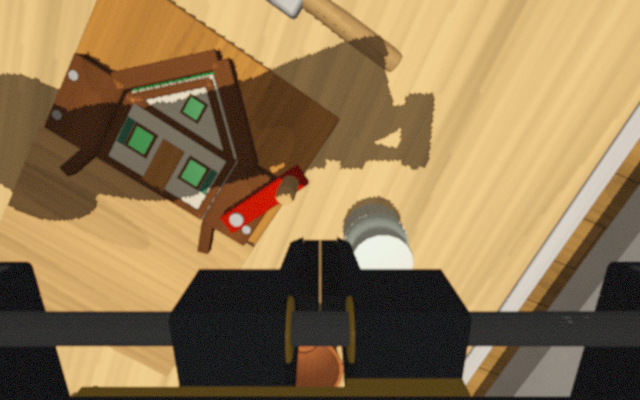

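View pics/s3c.png

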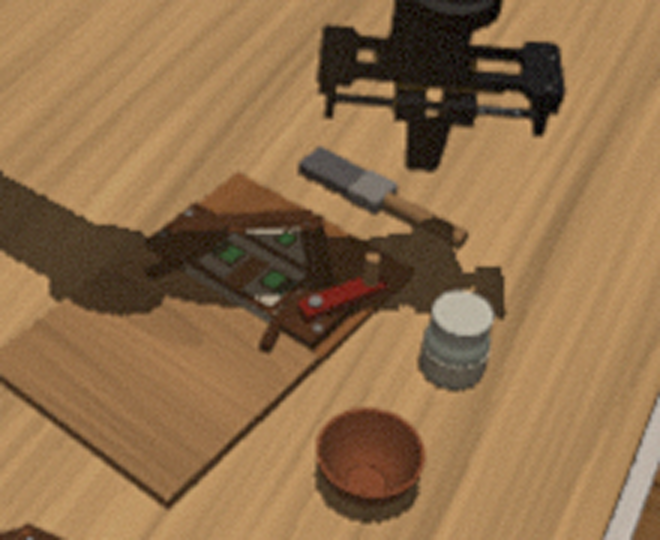

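```bash
python3 - <<'E'
from m import *
s=snapshot('wrist')
v=V2;R=np.array([[np.cos(v[2]),np.sin(v[2])],[-np.sin(v[2]),np.cos(v[2])]])
j=lambda w:1000*(R@(w[:2]-v[:2]))
for t,z in [('pivot',.031),('button_peg',.061),('glue_jar',0)]:
    for r in pinpoint(t,s)[:2]: print(t,np.round(r['uv']),round(r['conf'],2),j(ray_z(s,r['uv'],z)))
print('pegtop',j(ray_z(s,(291,188),.077)),'screw',j(ray_z(s,(235,220),.046)))
for n in ['scene','side']:
    s=snapshot(n)
    for t,z in [('button_peg',.061),('glue_jar',0),('pivot',.031)]:
        for r in pinpoint(t,s)[:1]: print(n,t,np.round(r['uv']),round(r['conf'],2),j(ray_z(s,r['uv'],z)))
E
```

```text
pivot [240. 214.] 0.89 [ 31.649  -86.1533]
button_peg [287. 188.] 0.61 [  88.1572 -107.7469]
glue_jar [369. 226.] 0.65 [  82.4437 -205.4783]
pegtop [  94.9511 -108.9994] screw [ 30.6846 -85.1741]
scene button_peg [361. 187.] 0.72 [  88.4871 -101.1285]
scene glue_jar [393. 223.] 0.64 [  84.2613 -216.3373]
scene pivot [344. 201.] 0.55 [ 39.3944 -80.2544]
side button_peg [271. 192.] 0.82 [  84.7802 -111.7013]
side pivot [292. 199.] 0.73 [ 36.5849 -80.8099]
```

```bash
python3 -m creep '[{"hand":0.0,"slide":[0,0,0.04],"turn":-1},{"hand":0.0,"slide":[0,0,0.045],"turn":0},{"hand":0.0,"slide":[0,0,0.042],"turn":0},{"hand":0.0,"slide":[0,0,0],"turn":0}]'; python3 - <<'E'
from m import *
tj(V2)
s=snapshot('wrist');save(s,'w14.png')
E
```

```text
clock: 16.77
tool_pos: [0.675, 0.062, 0.0644]
eef_rot: [0.979, 0.204, -0.015, 0.0]
contact_force: [-0.1, 0.3, 0.6]
opening: 0.003
tcp jig mm [ 103.755  -127.0674   64.4   ] yaw-err 34.87214122943129 F [-0.0755  0.3304  0.6441] op 0.00030661851641058485 t 16.775
```

View pics/w14.png

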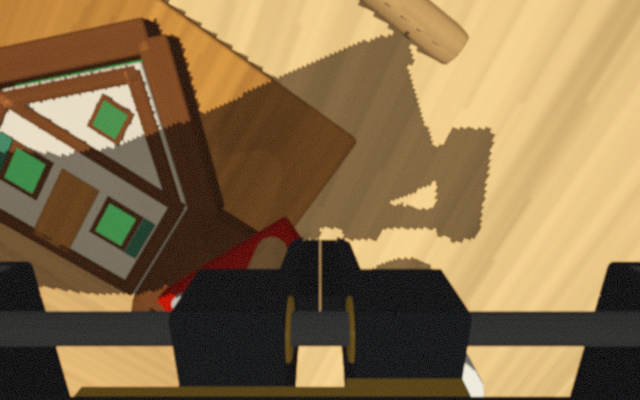

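```bash
python3 -m creep '[{"hand":0.0,"slide":[-0.006,-0.006,0],"turn":0},{"hand":0.0,"slide":[-0.006,-0.006,0],"turn":0},{"hand":0.0,"slide":[-0.0066,-0.0042,0],"turn":0},{"hand":0.0,"slide":[-0.0066,-0.0042,0],"turn":0},{"hand":0.0,"slide":[0,0,0],"turn":0}]'; python3 - <<'E'
from m import *
tj(V2)
s=snapshot('wrist');save(s,'w15.png')
s=snapshot('scene')
a=s['frame'][130:250,260:440,::-1];cv2.imwrite('pics/s4c.png',cv2.resize(a,None,fx=4,fy=4,interpolation=cv2.INTER_CUBIC))
E
```

```text
clock: 17.45
tool_pos: [0.6464, 0.0776, 0.0705]
eef_rot: [0.979, 0.205, -0.009, -0.004]
contact_force: [1.7, 7.9, -1.9]
opening: 0.006
tcp jig mm [113.4077 -95.9536  70.4721] yaw-err 35.046677276721624 F [ 1.7422  7.9043 -1.9478] op 0.0005705533797844877 t 17.45
```

View pics/w15.png

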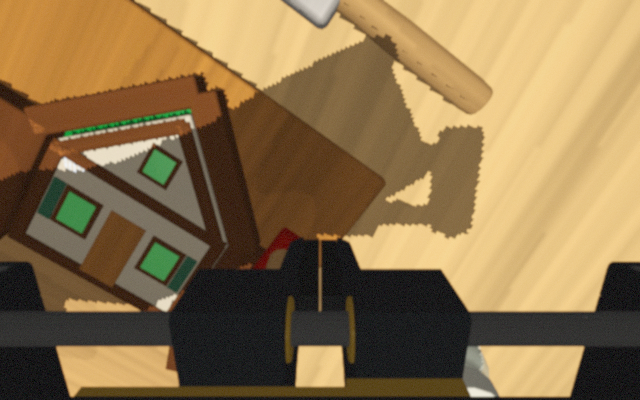

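View pics/s4c.png

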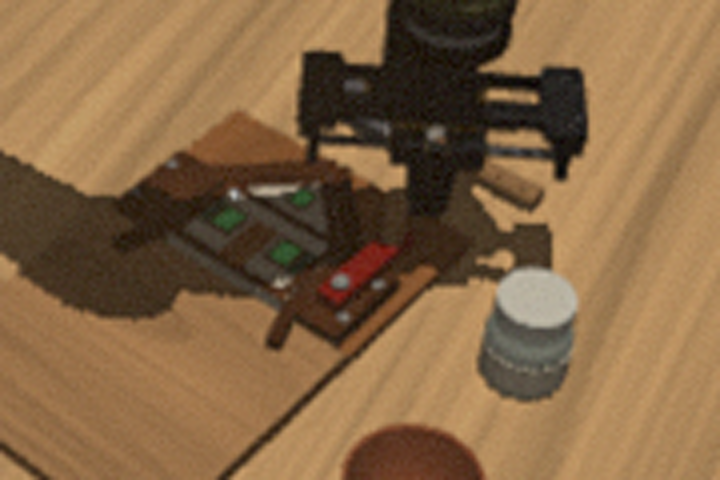

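```bash
cat >> m.py <<'E'
def ang():
    R=np.array([[np.cos(V2[2]),np.sin(V2[2])],[-np.sin(V2[2]),np.cos(V2[2])]])
    for n in ['scene','side','wrist']:
        s=snapshot(n);hsv=cv2.cvtColor(s['frame'],cv2.COLOR_RGB2HSV)
        m=((hsv[...,0]<6)|(hsv[...,0]>174))&(hsv[...,1]>200)&(hsv[...,2]>70)
        m&=s['depth']>0
        T=np.linalg.inv(s['camera_from_world']);vv,uu=np.nonzero(m)
        if len(uu)<15: print(n,'few');continue
        X=np.linalg.solve(s['mtx'],np.c_[uu,vv,np.ones(len(uu))].T)*s['depth'][vv,uu]
        W=(T[:3,:3]@X).T+T[:3,3]
        P=(R@(W[:,:2]-V2[:2]).T).T-[.03,-.085]
        k=(np.abs(W[:,2]-.043)<.005)&(np.hypot(*P.T)<.09)&(np.hypot(*P.T)>.02)
        P=P[k]
        if len(P)<8: print(n,'few');continue
        th=np.arctan2(P[:,1],P[:,0]);print(n,k.sum(),'a med',np.median(th),'range',th.min(),th.max())
E
python3 - <<'E'
from m import *
ang()
E
```

```text
scene 30 a med -0.0785538375486544 range -0.4853533640160015 0.22898506779430183
side 26 a med 0.08277067933490442 range -0.11273262971004187 0.5326754440825467
wrist 351 a med 0.09959321578205067 range -0.0072717678748890615 0.18556090765974953
```

```bash
python3 -m creep '[{"hand":0.0,"slide":[0,0.010,0.005],"turn":0},{"hand":0.0,"slide":[-0.006,-0.003,0],"turn":0},{"hand":0.0,"slide":[-0.006,-0.003,0],"turn":0},{"hand":0.0,"slide":[-0.006,-0.0015,0],"turn":0},{"hand":0.0,"slide":[0,0,0],"turn":0}]'; python3 - <<'E'
from m import *
tj(V2);ang()
s=snapshot('wrist');save(s,'w16.png')
E
```

```text
clock: 18.32
tool_pos: [0.6293, 0.0613, 0.0636]
eef_rot: [0.979, 0.204, -0.012, 0.001]
contact_force: [-1.1, 0.1, 0.0]
opening: 0.007
tcp jig mm [ 94.0563 -82.4308  63.5835] yaw-err 34.87522937927592 F [-1.0993  0.1208  0.0154] op 0.0006552685621959295 t 18.325
scene 10 a med 0.3283432945586182 range 0.05796565252577092 0.6265391864627037
side 32 a med 0.47661073231315076 range 0.05539031488320228 0.8051287820998297
wrist 600 a med 0.4128459725336127 range 0.2574472019911339 0.5734121737069006
```

View pics/w16.png

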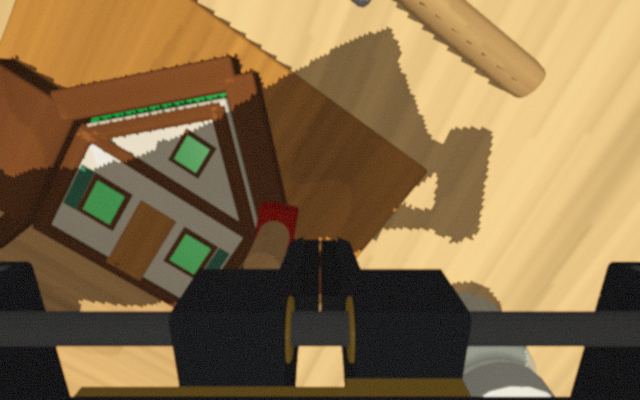

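```bash
python3 -m creep '[{"hand":0.0,"slide":[-0.006,-0.005,0],"turn":0},{"hand":0.0,"slide":[-0.006,-0.001,0],"turn":0},{"hand":0.0,"slide":[-0.0062,0,0],"turn":0},{"hand":0.0,"slide":[-0.0062,0.001,0],"turn":0},{"hand":0.0,"slide":[0,0,0],"turn":0}]'; python3 - <<'E'
from m import *
tj(V2);ang()
s=snapshot('wrist');save(s,'w17.png')
E
```

```text
clock: 19.15
tool_pos: [0.6055, 0.0563, 0.0642]
eef_rot: [0.979, 0.204, -0.012, 0.0]
contact_force: [1.7, 0.7, -0.3]
opening: 0.003
tcp jig mm [ 84.4266 -60.0839  64.2092] yaw-err 34.83022554718252 F [ 1.7344  0.6599 -0.2854] op 0.0002220160216566155 t 19.15
scene 21 a med 0.6276671391080111 range 0.33667047330356126 1.048509041568747
side 21 a med 0.9402805687020206 range 0.6686347934477054 1.082748496288554
wrist 582 a med 0.7796826072765493 range 0.6489458455922515 0.9447868650370803
```

View pics/w17.png

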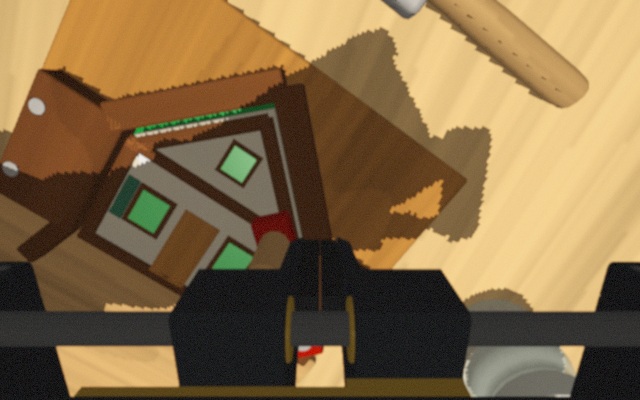

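```bash
python3 -m creep '[{"hand":0.0,"slide":[-0.006,0.0015,0],"turn":0},{"hand":0.0,"slide":[-0.006,0.002,0],"turn":0},{"hand":0.0,"slide":[-0.0056,0.003,0],"turn":0},{"hand":0.0,"slide":[-0.0055,0.003,0],"turn":0},{"hand":0.0,"slide":[0,0,0],"turn":0}]'; python3 - <<'E'
from m import *
tj(V2);ang()
s=snapshot('wrist');save(s,'w18.png')
E
```

```text
clock: 19.98
tool_pos: [0.5883, 0.038, 0.0646]
eef_rot: [0.979, 0.203, -0.012, 0.0]
contact_force: [-0.0, 0.1, -0.3]
opening: 0.001
tcp jig mm [ 63.1335 -46.7921  64.6207] yaw-err 34.800530607285616 F [-0.0197  0.1331 -0.3478] op 6.766798876731385e-05 t 19.975
scene 15 a med 1.3817650008102622 range 0.9461253675668881 1.6362654238534193
side few
wrist 594 a med 1.169764697420965 range 1.0569379403290298 1.3744123699885555
```

View pics/w18.png

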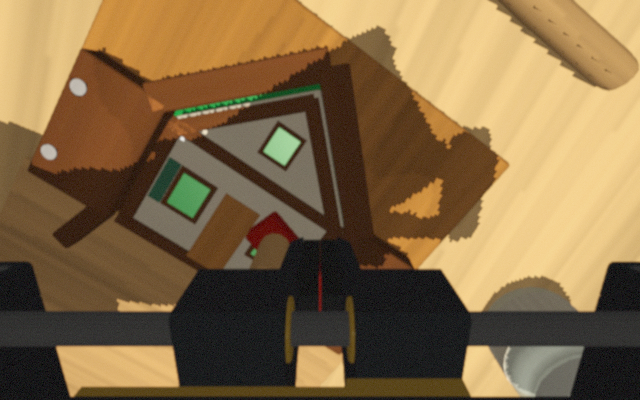

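```bash
python3 -m creep '[{"hand":0.0,"slide":[-0.005,0.0035,0],"turn":0},{"hand":0.0,"slide":[-0.005,0.004,0],"turn":0},{"hand":0.0,"slide":[-0.0045,0.004,0],"turn":0},{"hand":0.0,"slide":[-0.002,0.003,0],"turn":0},{"hand":0.0,"slide":[0,0,0],"turn":0}]'; python3 - <<'E'
from m import *
tj(V2);ang()
s=snapshot('wrist');save(s,'w19.png')
E
```

```text
clock: 20.8
tool_pos: [0.5809, 0.0208, 0.0656]
eef_rot: [0.979, 0.204, -0.009, -0.002]
contact_force: [3.8, 3.3, -0.5]
opening: 0.005
tcp jig mm [ 44.7932 -42.9598  65.5919] yaw-err 34.85306715946913 F [ 3.7961  3.2751 -0.5381] op 0.0004251607215211086 t 20.8
scene 11 a med 1.5670304049426516 range 1.2491922058192506 1.8775420920479762
side few
wrist 567 a med 1.4485199149282424 range 1.336987704565082 1.6676875222672354
```

View pics/w19.png

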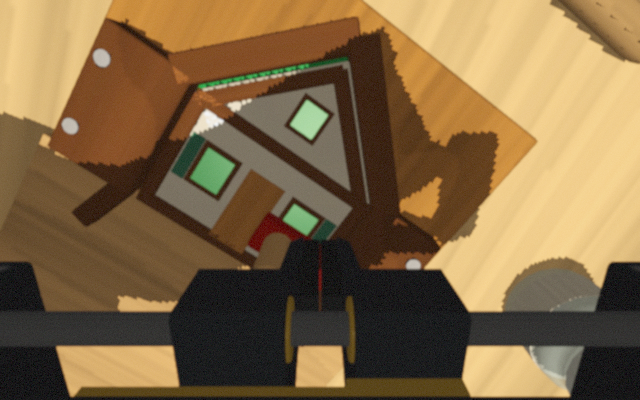

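```bash
python3 -m creep '[{"hand":0.0,"slide":[-0.0015,0.002,0],"turn":0},{"hand":0.0,"slide":[-0.0015,0.002,0],"turn":0},{"hand":0.0,"slide":[0,0,0],"turn":0}]'; python3 - <<'E'
from m import *
tj(V2);ang()
E
```

```text
clock: 21.38
tool_pos: [0.5815, 0.0189, 0.0663]
eef_rot: [0.979, 0.204, -0.007, -0.004]
contact_force: [7.0, 7.7, -2.7]
opening: 0.006
tcp jig mm [ 43.0341 -43.8782  66.2809] yaw-err 34.93159973490377 F [ 7.0081  7.7057 -2.6669] op 0.0005002338187604844 t 21.375
scene 10 a med 1.6120220805840184 range 1.40040329106901 1.9365040891554248
side few
wrist 615 a med 1.4436688974496907 range 1.319550327401365 1.667273085633921
```

The force rises with no further turning, so the button is at its stop. Backing off and going up.

```bash
python3 -m creep '[{"hand":0.0,"slide":[0.012,-0.004,0],"turn":0},{"hand":0.0,"slide":[0.004,0,-0.03],"turn":0},{"hand":0.0,"slide":[0,0,-0.05],"turn":0},{"hand":0.0,"slide":[0,0.03,-0.05],"turn":0},{"hand":0.0,"slide":[0,0.04,-0.02],"turn":0}]'; python3 -m creep '[{"hand":0.0,"slide":[0,0.04,0],"turn":0},{"hand":0.0,"slide":[0,0,0],"turn":0},{"hand":0.0,"slide":[0,0,0],"turn":0}]';python3 - <<'E'
from m import *
tj(V2);ang()
s=snapshot('wrist');save(s,'w20.png')
E
```

```text
clock: 22.15
tool_pos: [0.6232, -0.0387, 0.2175]
eef_rot: [0.979, 0.205, -0.01, 0.0]
contact_force: [0.7, 0.8, -0.1]
opening: 0.006
clock: 22.52
tool_pos: [0.6375, -0.0753, 0.2136]
eef_rot: [0.979, 0.204, -0.013, -0.001]
contact_force: [0.0, -0.0, 0.6]
opening: 0.002
tcp jig mm [ -38.2845 -117.3494  213.6074] yaw-err 34.87512345138826 F [ 0.0062 -0.0312  0.6386] op 0.0002172275704955855 t 22.525
scene few
side 20 a med 1.489054274645989 range 1.3535629663496653 1.6218021775802227
wrist 779 a med 1.506475508006137 range 0.9867059200136638 1.931866016077905
```

View pics/w20.png

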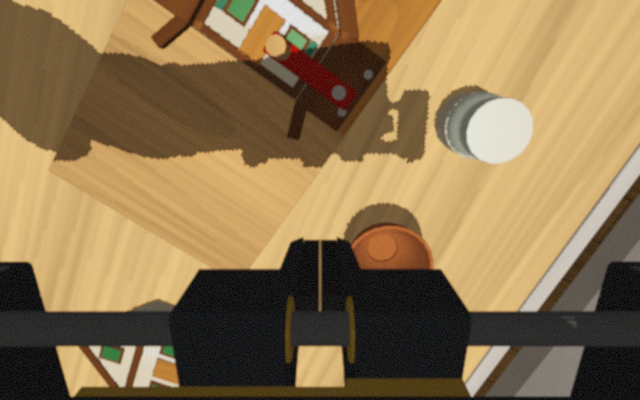

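```bash
python3 -m creep '[{"hand":0.0,"slide":[-0.03,-0.025,-0.02],"turn":0},{"hand":0.0,"slide":[-0.03,-0.025,-0.02],"turn":0},{"hand":0.0,"slide":[-0.03,0.0,0],"turn":0},{"hand":0.0,"slide":[0,0,0],"turn":0}]';python3 - <<'E'
from m import *
tj(V2);ang()
s=snapshot('wrist');save(s,'w21.png')
for t,z in [('panel_mid',.020),('pocket',.012),('pivot',.031),('button_peg',.061)]:
    for r in pinpoint(t,s)[:1]: print(t,np.round(r['uv']),round(r['conf'],2),ray_z(s,r['uv'],z))
E
```

```text
clock: 23.22
tool_pos: [0.5353, -0.0662, 0.2567]
eef_rot: [0.979, 0.204, -0.012, 0.001]
contact_force: [0.8, -0.3, 0.5]
opening: 0.008
tcp jig mm [-49.4276 -15.2672 256.6733] yaw-err 34.89456338054087 F [ 0.8101 -0.3281  0.5386] op 0.0007466568013205693 t 23.225
scene few
side 16 a med 1.4751336168119689 range 1.3399481619111389 1.724906015528532
wrist 538 a med 1.51498357716465 range 1.0006571262387702 1.9029378042397391
panel_mid [377.  64.] 0.56 [0.5476 0.0501 0.02  ]
pivot [420. 138.] 0.64 [0.6216 0.0009 0.031 ]
button_peg [380. 111.] 0.78 [0.5646 0.0093 0.061 ]
```

View pics/w21.png

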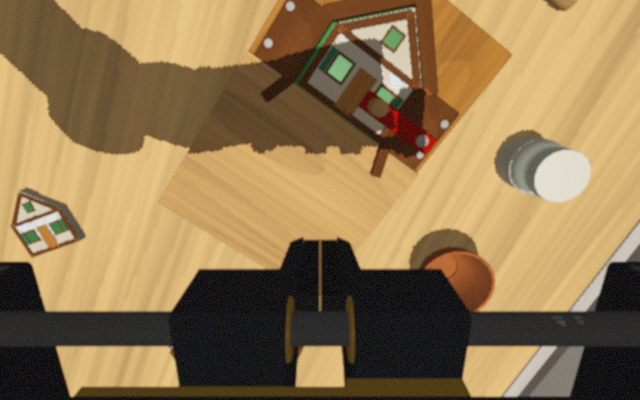

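```bash
python3 - <<'E'
from m import *
s=snapshot('wrist')
a=s['frame'][0:190,230:480,::-1];cv2.imwrite('pics/w21c.png',cv2.resize(a,None,fx=3.2,fy=3.2,interpolation=cv2.INTER_CUBIC)[:600])
for p in [(330,75),(345,95),(395,38),(400,60),(350,42),(410,20),(300,30),(425,40)]: print(p,np.round(1000*dep(s,p),1))
E
```

```text
(330, 75) [506.6  20.8  28.4]
(345, 95) [528.9   9.1  29.1]
(395, 38) [551.3  77.9  29.3]
(400, 60) [565.4  62.   28.2]
(350, 42) [512.2  57.1  28.6]
(410, 20) [557.1  97.8  29.8]
(300, 30) [462.3  47.3  29. ]
(425, 40) [579.3  88.2  28.4]
```

View pics/w21c.png

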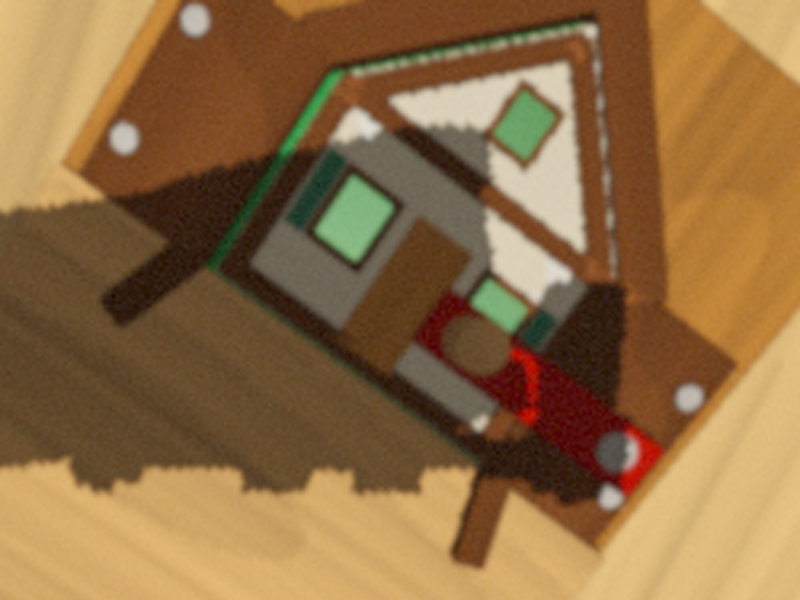

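```bash
python3 -c "
from plant import *
print(finish_job())"
```

```text
the job is handed in; nothing more can be done
None
```

The middle-sized gable wall is in its pocket and held down by the turn-button, and the job was handed in about 23 s into the 72 s allowed. The hand-in gives no verdict, so what follows is what I measured.

**What I did:** I slid the wall about 20 mm sideways with the closed fingers to centre it. Then I pushed it peak first with two spread fingers until it dropped off the deck. Last, I swept the button's peg round with the closed fingers until the force rose with no more turning, then backed well away.

**Last checks:**
- **Height and flatness:** the wall's top measured 28–29 mm across the visible area, level with the battens; a few spots near the peak read up to about 29.8 mm. Before the last 1.5 mm of push it had read 31–35 mm.
- **Fit:** a thin even strip of green shows along the wall's left side. It sits against the right cheek, about 2 mm off centre, which is within the pocket's play.
- **Order:** the button was still parked (about -0.36 rad) when the wall seated.
- **Button:** it reads 1.48–1.51 rad by colour and depth, and in the enlarged picture it looks square across the wall.
- **Contact and bystanders:** the gripper was clear of everything, with under 1 N at the wrist. I never touched the jar, bowl or brush; the jar and bowl are where they were in the last view, and the brush was mostly out of frame.

**Disagreements:**
- The network put the wall's centre about 5 mm from where I expected (0.56 confidence). The corners and gaps in the picture don't support that, so I went with the picture.
- The red-bar angle could not be read from the scene camera at the end, because too few pixels showed.

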